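Dispense one culture dish and nudge it onto the pad

ROBOT

A 7-joint arm with a two-finger parallel gripper is mounted at the origin on the work surface. World frame = base frame: x ahead of the robot, y to its left, z up, the work surface at z = 0. Lengths are in m, angles in degrees, forces in N, time in s.
With the tool pointing down it reaches from about 0.425 to 0.875 m from the base axis. Payload 4.7 kg.
Tool frame: the origin (TCP) lies on the centre line of the jaws, within the pads' length; the fingertips stand 25 mm ahead of it and the grasp point (between the pads) lies 6 mm ahead of it; z points along the fingers, y is the direction in which the jaws open and shut (so a half turn about z gives the same grasp; the last joint's range is limited). The gripper opens to 87 mm and grips with 3 to 60 N. Pads are 19 mm wide; open, the fingers measure 117 mm over their backs; the gripper's body (75 mm by 190 mm) begins 51 mm behind the grasp point.
Start: joints at [67.615, 18.392, -4.016, 83.108, 1.295, 78.541, -3.26], TCP at [0.256, -0.597, 0.248] pointing down, gripper open.
Joint ranges: [-163.93, 163.93], [-17.29, 119.83], [-79.2, 71.16], [3.27, 140.29], [-89.18, 269.18], [5.43, 117.66], [-154.24, 154.24]. Speed limits (degrees/s): [147.25, 147.25, 180, 180, 180, 180, 180].

INTERFACE

Orientations are given as [roll, pitch, yaw] about the fixed x, y, z axes, in that order (R = Rz(yaw) Ry(pitch) Rx(roll)).
In Python, from cell import env gives the robot as it stands.
- The arm moves only by the shell command python3 -m creep 'ROWS' [OPENING] [FORCE]. ROWS is JSON, a list of rows, each an object of numbers: "tx", "ty", "tz": the shift along the tool's x, y, z in m; "rx", "ry", "rz": the turn, a rotation vector about the tool's x, y, z in degrees. In form: [{"tx": .., "ty": .., "tz": .., "rx": .., "ry": .., "rz": ..}, ...]. A call has 1 to 20 rows; each row shifts and turns the commanded pose from where the row before left it, along the tool's axes as they then stand; what a row does not reach is not made up. A row lasts 1/8 s, in which the tool goes at most 62.5 mm and 10.7 degrees, less where a joint would pass 70% of its speed; a pose out of reach is approached as far as the arm can. A call is refused whole if a number of a shift passes 0.0625 or a number of a turn 10.7, either way. A call with a gripper value outside its range is refused whole. OPENING is the finger opening in m, from 0 to 0.087, set as the call begins (- or left out, the last holds). The fingers move at their own pace and stop on an object; FORCE is the grip in N (left out, the last holds). Time passes only in rows, so rows that do not move let the fingers close. It gives the time, the measured TCP pose, the force and the opening at its end, in the units of the state.
- env.get_obs(): the state, without advancing time (a new reading comes with each control period).
- env.read_camera(name): name is "side" or "top" or "wrist"; returns a dict with "pixels" (420x560x3 uint8, red, green, blue), "intrinsics" (3x3 intrinsics, pixels), "R" (3x3) and "t" (3): a world point X has camera coordinates R X + t. Camera axes: x right, y down, z forward; pixel columns grow to the right and rows downward; lengths in m; the calibration is good to about 2 mm. A picture is of the moment at which its call begins. There is no depth.
- env.sign_off(): hands the job in, once; it reports no verdict.
The state is a dict: "time_s": time; "qpos": joint angles; "joint_velocities": joint speeds; "effort": joint torques, N m; "tool_pos": TCP position; "tool_rot": TCP orientation; "force": force on the tool from outside, world axes, zero at the start; "wrist_torque": the same for the moment, N m; "grip_width": finger opening in m.
Only numpy, scipy, OpenCV 4.12 (cv2) and the standard library are available. Lean on these libraries where they do the work, as an engineer would, in place of code of your own. Each camera call takes 0.05 s, during which the arm holds its last target.

TASK

Press the dispenser's plunger all the way down once with your fingertips and let it come back up, so that a single culture dish is ejected onto the delivery tray. Then, with the fingers and without gripping or lifting it, push that dish along the tray until it lies flat and wholly on the dark pad at the free end. Leave the other dishes and the things standing around the dispenser where they are.

Things in the scene. Friction and masses are not known exactly. Their poses are not given: they have to be found in the camera images.
- dispenser: Fixed dish dispenser, aluminium foot, top 8 mm high. Origin on the work surface under the magazine's middle; x points to the delivery tray (away from the robot, turned up to 20 degrees), y left along the tray, z up. Grey plunger housing behind: x -90 to -24 mm, 56 mm wide, 58 mm high. Clear square magazine, 46 mm outside, 40 inside, 60 high, with three stacked dishes.
- outlet (a point): Middle of the delivery tray, on its floor (8 mm high), at dispenser x 64, y 0 mm. The floor is a channel along y, x 41 to 87 mm. Lips 5 mm above it: a far one (x 87 to 93) and two near ones (x 37 to 41, |y| 40 to 120). End stops 9 mm above it at y +112 and -112. Two bays, centred at x 64, y +85 and -85 mm: one holds the parked dish, the other the pad; which is which varies.
- plunger (a joint): Plunger travel in m: 0 up, 0.025 fully down at its stop. Moves straight down, springs back when let go; 2.5 N starts it, about 5 N at the bottom. A steel pusher below moves forward 2.5 times as far and slides the bottom dish out under the magazine's front wall, to about x 60 to 69, y 0 mm (dispenser frame), then withdraws with the plunger; the next dish drops. Each full press ejects one.
- plunger_top (a point): Centre of the top of the plunger's round black cap (34 mm across, 8 mm thick), 93 mm above the work surface when up, at x -55, y 0 mm in the dispenser frame.
- dish_center (a point): Centre (half-way up) of the dish to be dispensed, the bottom one in the magazine at the start: a closed white round dish 36 mm across, 14 mm high, about 18 g.
- next_dish_center (a point): Centre of the second dish in the magazine, of the same size; it must stay in the magazine (at most 15 mm off the magazine's axis).
- top_dish_center (a point): Centre of the third (top) dish in the magazine, of the same size; it stays in the magazine.
- parked_dish_center (a point): Centre of a dish of the same size already parked in one of the two bays of the tray; leave it alone.
- pad: Thin flat dark pad, 46 x 52 mm (the full depth of the tray; long side along the tray), lying in the floor of the free bay with no step to speak of (0.4 mm). Origin at its centre on the tray floor, axes as the dispenser's.
- jar: Small jar with a grey screw lid, 32 mm across, 42 mm high, loose, to one side of the dispenser's housing. Origin under its base.
- reagent: Amber bottle, 32 mm across, 56 mm high, loose, on the other side of the housing. Origin under its base.
- cell_box: Grey flat box, 50 x 75 x 28 mm, loose, on the work surface beyond the tray's far lip. Origin under its base.
Mind the look-alikes: they are no part of the job. Leave any red look-alike of the part that bears top_dish_center alone.

How it is judged (in metres and radians):
On the way, in this order (a step that is already met when the one before it is completed fails the run):
1. the plunger is pressed fully down (value of joint plunger above 0.0225 m), for 0.02 s.
2. the plunger is let up again and the dish lies out on the tray (value of joint plunger below 0.004 m and x of dish_center in the frame of dispenser above 0.052 m), for 0.1 s.
At the end, for the whole second after the job is handed in: The dispensed dish lies flat and at rest on the tray, its centre within 12 mm of the pad's centre; the plunger is up (within 4 mm); the other two dishes are still in the magazine (within 15 mm of its axis) and the parked dish is within 10 mm of where it was (horizontal distance between dish_center and pad below 0.012 m and height (world z) of dish_center between 0.012 and 0.018 m and angle between dish_center's own z axis and vertical below 0.1 rad and linear speed of dish below 0.01 m/s and value of joint plunger below 0.004 m and horizontal distance between each of next_dish_center, top_dish_center and dispenser below 0.015 m and distance of parked_dish_center from where it was at the start of the episode below 0.01 m); the robot touches nothing.
It fails at once if the dispensed dish is lifted or carried (its centre more than 20 mm above its height on the tray) (height (world z) of dish_center above 0.035 m).
It fails at once if a second dish is ejected, or taken out of the magazine (horizontal distance between any of next_dish_center, top_dish_center and dispenser above 0.02 m or height (world z) of next_dish_center above 0.045 m or height (world z) of top_dish_center above 0.06 m).
It fails at once if the parked dish is pushed away (more than 10 mm) or lifted (distance of parked_dish_center from where it was at the start of the episode above 0.01 m).
It fails at once if the jar, the bottle or the box is moved more than 20 mm (distance of any of jar, reagent, cell_box from where it was at the start of the episode above 0.02 m).
It also fails if it takes over 43 s, if anything falls off the work surface, if the arm or the gripper's body presses on something with over 40 N, if the wrist force passes 120 N, or if a joint passes its speed limit or range.

## Working session

There is one attempt and no reset: what is moved stays moved. The work goes in short steps, Python scripts to look and compute and a shell command to move; the robot and the scene stay as the last step left them, time stands still between calls to the robot, and variables do not carry over. Pictures are saved under pics/ and viewed, and the job is handed in when it is done.

```bash
mkdir -p pics; ls; python3 - <<'E'
from cell import env
import cv2
o=env.get_obs();print(o)
for n in("side","top","wrist"):
    c=env.read_camera(n);cv2.imwrite(f"pics/{n}0.png",c["pixels"][:,:,::-1]);print(n,c["intrinsics"].tolist(),c["R"].tolist(),c["t"].tolist())
E
```

```text
pics
{'time_s': 0.0, 'qpos': array([67.61389279, 18.44034189, -4.0155309 , 83.17629979,  1.29640855,
       78.54105274, -3.25716797]), 'joint_velocities': array([-0.0567041 , -0.05422867, -0.00064726, -0.01340151, -0.00349654,
       -0.06323602,  0.13655227]), 'effort': array([-4.76111964e-04, -4.91282523e+01, -4.04182160e-01, -3.12532461e+01,
       -6.39740657e-02,  4.36851103e-02,  1.84841238e-04]), 'tool_pos': array([ 0.25574241, -0.59701049,  0.2464347 ]), 'tool_rot': array([-1.79887630e+02,  7.20573190e-03,  2.31990076e+01]), 'force': array([-0.04907699,  0.20976884, -0.12550187]), 'wrist_torque': array([ 0.01712017, -0.00880074, -0.00338058]), 'grip_width': 0.08704108680034826}
side [[479.41641275473296, 0.0, 282.36197929358855], [0.0, 479.41641275473296, 206.65868327940433], [0.0, 0.0, 1.0]] [[0.92877385043162, -0.3703947344452355, -0.013670239561411508], [-0.28956702298380027, -0.7020860918132755, -0.6505582670927023], [0.23136567151313153, 0.6081799572310845, -0.7593333034100859]] [-0.5082417307736735, 0.23089113527324526, 0.6284688623209409]
top [[428.0514798759888, 0.0, 278.9065766740933], [0.0, 428.0514798759888, 209.103716470192], [0.0, 0.0, 1.0]] [[-0.023082039452511624, -0.9996530486206587, 0.012688649972935381], [-0.9981184968660256, 0.02232174474049438, -0.057106969151285054], [0.05680392300377066, -0.013982921553208714, -0.9982874296695408]] [0.029641843718120217, 0.5251193909137813, 0.7771727131506989]
wrist [[362.0519986581481, 0.0, 278.7609739006442], [0.0, 362.0519986581481, 212.65104453686237], [0.0, 0.0, 1.0]] [[0.39436931805956976, -0.9189490233534459, -0.0023523288414623936], [-0.8865426355836761, -0.3811333642321718, 0.26225848691971226], [-0.24189873142614887, -0.10134126083099194, -0.9649947940727999]] [-0.6485263087684057, -0.03335855973422078, 0.3907381668766628]
```

View pics/top0.png

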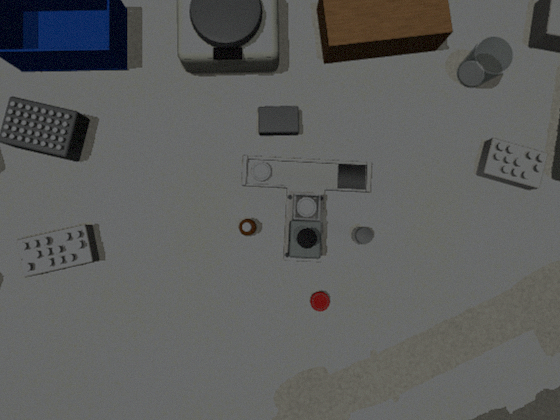

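View pics/side0.png

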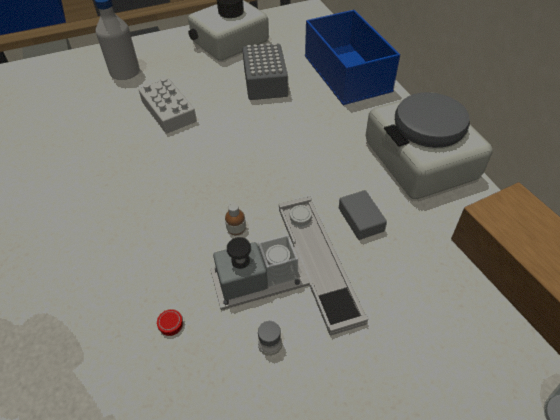

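The top view shows the parked dish at about (261,170) on the left bay, the pad at about (352,176), and the black cap at about (308,238). I'll enlarge it for better readings.

```bash
python3 - <<'E'
import cv2
a=cv2.imread("pics/top0.png")[140:270,230:390]
a=cv2.convertScaleAbs(cv2.resize(a,None,fx=5,fy=4.6,interpolation=cv2.INTER_CUBIC),alpha=1.6)
a=cv2.imread("pics/top0.png")[145:265,230:390]
a=cv2.convertScaleAbs(cv2.resize(a,None,fx=5,fy=5,interpolation=cv2.INTER_CUBIC),alpha=1.6)
cv2.imwrite("pics/topc.png",a)
E
```

```text
(no output)
```

View pics/topc.png

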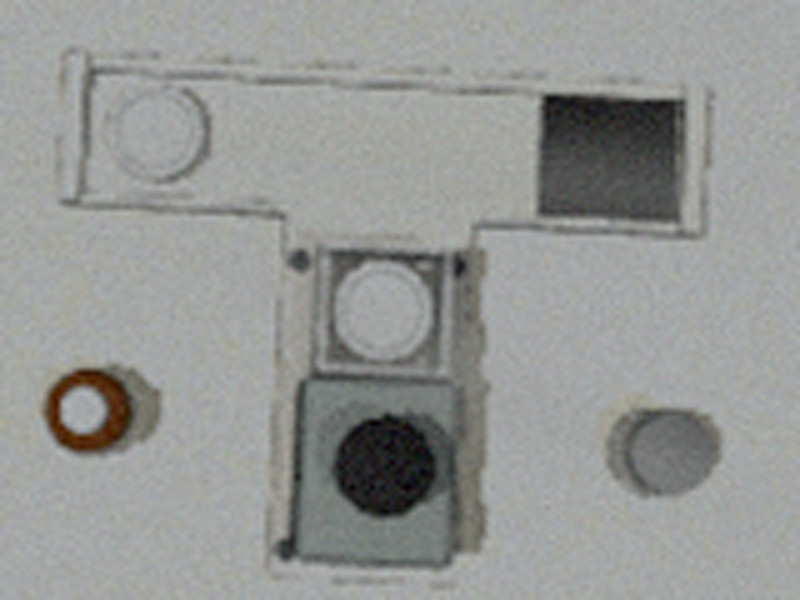

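```bash
cat > h.py <<'E'
import numpy as np
from cell import env
def proj(c,X):
    X=np.atleast_2d(X); p=(X@np.array(c["R"]).T+c["t"])@np.array(c["intrinsics"]).T
    return p[:,:2]/p[:,2:]
def ray(c,uv,z):
    K=np.array(c["intrinsics"]);R=np.array(c["R"]);t=np.array(c["t"])
    d=R.T@np.linalg.solve(K,[*uv,1]);o=-R.T@t
    return o+d*(z-o[2])/d[2]
E
python3 - <<'E'
from h import *
from scipy.optimize import least_squares
c=env.read_camera("top")
P=[(-55,0,93),(87,-59,8.4),(87,-111,8.4),(41,-111,8.4),(41,-59,8.4),(0,0,50),(-24,28,58),(-24,-28,58),(-90,-28,58),(-90,28,58)]
U=[(385,466),(542,94),(684,100),(678,219),(540,214),(382,311),(303,376),(457,382),(450,566),(297,560)]
P=np.array(P)/1e3;U=np.array(U)/5+[230,145]-0.4
def W(p,P):
    s,co=np.sin(p[2]),np.cos(p[2]);return np.c_[p[0]+co*P[:,0]-s*P[:,1],p[1]+s*P[:,0]+co*P[:,1],P[:,2]]
r=least_squares(lambda p:(proj(c,W(p,P))-U).ravel(),[.6,-.05,0])
print(r.x,np.degrees(r.x[2]),r.fun.reshape(-1,2).round(2))
np.save("disp.npy",r.x)
for n,u,z in(("parked",(160,133),.022),("jar",(672,452),.042),("bottle",(86,411),.04)):print(n,ray(c,np.array(u)/5+[229.6,144.6],z))
Q=np.array([(-55,0,93),(64,0,8),(64,-85,8),(64,85,15),(0,0,0)])/1e3
print(W(r.x,Q))
# side check
import cv2
s=env.read_camera("side");im=s["pixels"][:,:,::-1].copy()
im=cv2.resize(im[180:350,190:390],None,fx=3.5,fy=3.5)
for q in proj(s,W(r.x,np.r_[P,Q])):
    cv2.circle(im,tuple(int(k) for k in (q-[190,180])*3.5),3,(0,0,255),1)
cv2.imwrite("pics/side_chk.png",im)
E
```

```text
[ 0.5273848  -0.03048434 -0.07368969] -4.222108372631957 [[ 0.18 -0.08]
 [ 0.14 -0.12]
 [-0.69  0.12]
 [-0.44  0.64]
 [-0.5   0.2 ]
 [ 0.35 -0.41]
 [-0.13 -0.84]
 [ 1.04 -0.4 ]
 [ 0.74  0.68]
 [-0.8   0.26]]
parked [0.59586807 0.0480591  0.022     ]
jar [ 0.47442771 -0.13270938  0.042     ]
bottle [0.49386854 0.07609846 0.04      ]
[[ 0.47253406 -0.02643507  0.093     ]
 [ 0.59121112 -0.03519621  0.008     ]
 [ 0.58495316 -0.11996554  0.008     ]
 [ 0.59746907  0.04957311  0.015     ]
 [ 0.5273848  -0.03048434  0.        ]]
```

View pics/side_chk.png

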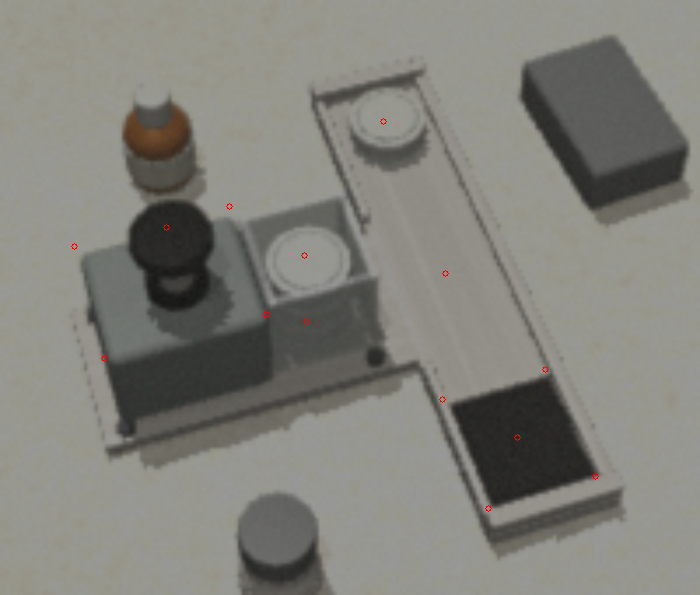

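The side view agrees with the fit: all checks are within about 2 mm. The dispenser yaw is -4.2°, and the pad lies on the -y side. I'll align the tool to the dispenser, close the fingers and move above the plunger.

```bash
python3 -m creep '[{"rz":9.14},{"rz":9.14},{"rz":9.14},{"tx":0.0116,"ty":-0.039,"tz":0.0055},{"tx":0.0116,"ty":-0.039,"tz":0.0055},{"tx":0.0116,"ty":-0.039,"tz":0.0055},{"tx":0.0116,"ty":-0.039,"tz":0.0055},{"tx":0.0116,"ty":-0.039,"tz":0.0055},{"tx":0.0116,"ty":-0.039,"tz":0.0055},{"tx":0.0116,"ty":-0.039,"tz":0.0055},{"tx":0.0116,"ty":-0.039,"tz":0.0055},{"tx":0.0116,"ty":-0.039,"tz":0.0055},{"tx":0.0116,"ty":-0.039,"tz":0.0055},{"tx":0.0116,"ty":-0.039,"tz":0.0055},{"tx":0.0116,"ty":-0.039,"tz":0.0055},{"tx":0.0116,"ty":-0.039,"tz":0.0055},{"tx":0.0116,"ty":-0.039,"tz":0.0055},{"tx":0.0116,"ty":-0.039,"tz":0.0055},{},{}]' 0 20
cat >> h.py <<'E'
def where():
    o=env.get_obs();d=np.load("disp.npy");p=o["tool_pos"];v=p[:2]-d[:2];s,c=np.sin(d[2]),np.cos(d[2])
    print("t",o["time_s"],"disp xy mm",(np.array([c*v[0]+s*v[1],-s*v[0]+c*v[1]])*1e3).round(1),"tip z mm",round(p[2]*1e3-25,1),"rot",o["tool_rot"].round(2),"F",o["force"].round(1),"grip",o["grip_width"])
E
python3 - <<'E'
from h import *
import cv2
where()
for n in("side","top"):
    c=env.read_camera(n);a=c["pixels"][:,:,::-1]
    a=a[150:330,180:390] if n=="side" else a[130:280,210:410]
    cv2.imwrite(f"pics/{n}1.png",cv2.resize(a,None,fx=3.3,fy=3.3))
E
```

```text
t 0.25 disp xy mm [-229.1 -585.3] tip z mm 222.0 rot [-1.7995e+02  1.0000e-02  2.3190e+01] F [ 0.3  0.7 -0.3] grip 0.08666006268414145$[0]: bad value
```

```bash
python3 -m creep '[{"tx":0,"ty":0,"tz":0,"rx":0,"ry":0,"rz":9.14},{"tx":0,"ty":0,"tz":0,"rx":0,"ry":0,"rz":9.14},{"tx":0,"ty":0,"tz":0,"rx":0,"ry":0,"rz":9.14},{"tx":0,"ty":0,"tz":0,"rx":0,"ry":0,"rz":0}]' 0 20
python3 - <<'E'
from h import *
where()
E
```

```text
time_s: 0.85
tool_pos: [0.256, -0.5975, 0.2475]
tool_rot: [180.0, 0.0, -4.1]
force: [-0.2, 0.4, 0.2]
grip_width: 0.0546
t 0.85 disp xy mm [-228.9 -585.4] tip z mm 222.5 rot [ 1.80e+02  1.00e-02 -4.13e+00] F [-0.2  0.4  0.2] grip 0.054551911375302624
```

```bash
python3 -m creep '[{"tx":0.0116,"ty":-0.039,"tz":0.006,"rx":0,"ry":0,"rz":0},{"tx":0.0116,"ty":-0.039,"tz":0.006,"rx":0,"ry":0,"rz":0},{"tx":0.0116,"ty":-0.039,"tz":0.006,"rx":0,"ry":0,"rz":0},{"tx":0.0116,"ty":-0.039,"tz":0.006,"rx":0,"ry":0,"rz":0},{"tx":0.0116,"ty":-0.039,"tz":0.006,"rx":0,"ry":0,"rz":0},{"tx":0.0116,"ty":-0.039,"tz":0.006,"rx":0,"ry":0,"rz":0},{"tx":0.0116,"ty":-0.039,"tz":0.006,"rx":0,"ry":0,"rz":0},{"tx":0.0116,"ty":-0.039,"tz":0.006,"rx":0,"ry":0,"rz":0},{"tx":0.0116,"ty":-0.039,"tz":0.006,"rx":0,"ry":0,"rz":0},{"tx":0.0116,"ty":-0.039,"tz":0.006,"rx":0,"ry":0,"rz":0},{"tx":0.0116,"ty":-0.039,"tz":0.006,"rx":0,"ry":0,"rz":0},{"tx":0.0116,"ty":-0.039,"tz":0.006,"rx":0,"ry":0,"rz":0},{"tx":0.0116,"ty":-0.039,"tz":0.006,"rx":0,"ry":0,"rz":0},{"tx":0.0116,"ty":-0.039,"tz":0.006,"rx":0,"ry":0,"rz":0},{"tx":0.0116,"ty":-0.039,"tz":0.006,"rx":0,"ry":0,"rz":0},{"tx":0,"ty":0,"tz":0,"rx":0,"ry":0,"rz":0},{"tx":0,"ty":0,"tz":0,"rx":0,"ry":0,"rz":0}]'
python3 - <<'E'
from h import *
import cv2
where()
for n in("side","top"):
    c=env.read_camera(n);a=c["pixels"][:,:,::-1]
    a=a[150:330,180:390] if n=="side" else a[130:280,210:410]
    cv2.imwrite(f"pics/{n}1.png",cv2.resize(a,None,fx=3.3,fy=3.3))
E
```

```text
time_s: 2.98
tool_pos: [0.4725, -0.0275, 0.1576]
tool_rot: [180.0, 0.0, -4.1]
force: [-0.6, 0.4, 0.5]
grip_width: 0.0004
t 2.975 disp xy mm [-55.   -1.1] tip z mm 132.6 rot [ 1.7996e+02  1.0000e-02 -4.1300e+00] F [-0.6  0.4  0.5] grip 0.000392563073572781
```

View pics/side1.png

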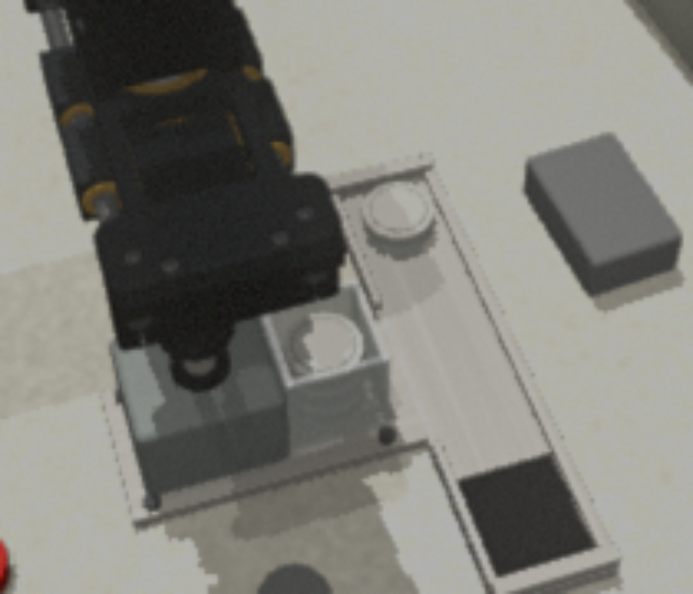

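The arm hides the cap, but its ring shows right under the fingers at about (200,365), and the dish stack is undisturbed. Next I'll descend and press gently.

```bash
python3 -m creep '[{"tx":0,"ty":0,"tz":0.012,"rx":0,"ry":0,"rz":0},{"tx":0,"ty":0,"tz":0.012,"rx":0,"ry":0,"rz":0},{"tx":0,"ty":0,"tz":0.011,"rx":0,"ry":0,"rz":0},{"tx":0,"ty":0,"tz":0.0025,"rx":0,"ry":0,"rz":0},{"tx":0,"ty":0,"tz":0.0025,"rx":0,"ry":0,"rz":0},{"tx":0,"ty":0,"tz":0.0025,"rx":0,"ry":0,"rz":0},{"tx":0,"ty":0,"tz":0.0025,"rx":0,"ry":0,"rz":0},{"tx":0,"ty":0,"tz":0.0025,"rx":0,"ry":0,"rz":0},{"tx":0,"ty":0,"tz":0.0025,"rx":0,"ry":0,"rz":0},{"tx":0,"ty":0,"tz":0.0025,"rx":0,"ry":0,"rz":0},{"tx":0,"ty":0,"tz":0.0025,"rx":0,"ry":0,"rz":0},{"tx":0,"ty":0,"tz":0.0025,"rx":0,"ry":0,"rz":0},{"tx":0,"ty":0,"tz":0.0025,"rx":0,"ry":0,"rz":0},{"tx":0,"ty":0,"tz":0,"rx":0,"ry":0,"rz":0}]'
python3 - <<'E'
from h import *
where()
E
```

```text
time_s: 4.82
tool_pos: [0.4727, -0.0269, 0.0973]
tool_rot: [-180.0, -0.0, -4.2]
force: [-3.3, -0.1, 3.2]
grip_width: 0.0006
t 4.825 disp xy mm [-54.8  -0.5] tip z mm 72.3 rot [-1.80e+02 -1.00e-02 -4.22e+00] F [-3.3 -0.1  3.2] grip 0.000583357354809727
```

```bash
python3 -m creep '[{"tx":0,"ty":0,"tz":0.002,"rx":0,"ry":0,"rz":0},{"tx":0,"ty":0,"tz":0.002,"rx":0,"ry":0,"rz":0},{"tx":0,"ty":0,"tz":0.0015,"rx":0,"ry":0,"rz":0},{"tx":0,"ty":0,"tz":0,"rx":0,"ry":0,"rz":0}]'
python3 - <<'E'
from h import *
where()
E
```

```text
time_s: 5.32
tool_pos: [0.4728, -0.0269, 0.0933]
tool_rot: [180.0, 0.0, -4.2]
force: [-6.8, 0.9, 15.2]
grip_width: 0.0007
t 5.325 disp xy mm [-54.7  -0.4] tip z mm 68.3 rot [ 1.7996e+02  1.0000e-02 -4.2300e+00] F [-6.8  0.9 15.2] grip 0.0006708269986381613
```

The force jumped to 15 N at a tip height of 68.3 mm, so the plunger is at its stop. I'll look before letting up.

```bash
python3 - <<'E'
from h import *
import cv2
c=env.read_camera("side");a=c["pixels"][:,:,::-1]
cv2.imwrite("pics/side2.png",cv2.resize(a[150:330,180:390],None,fx=3.3,fy=3.3))
E
```

```text
(no output)
```

View pics/side2.png

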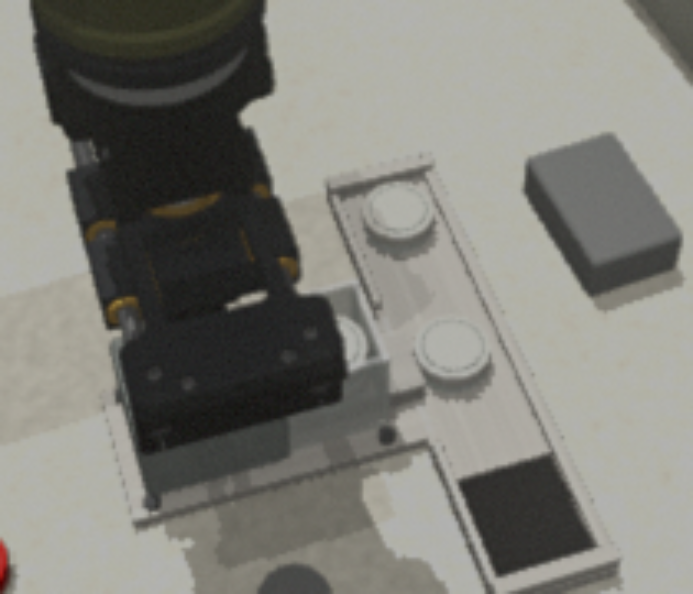

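The dish is out on the tray at about (452,350), with the pusher behind it. I'll retract straight up.

```bash
python3 -m creep '[{"tx":0,"ty":0,"tz":-0.005,"rx":0,"ry":0,"rz":0},{"tx":0,"ty":0,"tz":-0.005,"rx":0,"ry":0,"rz":0},{"tx":0,"ty":0,"tz":-0.005,"rx":0,"ry":0,"rz":0},{"tx":0,"ty":0,"tz":-0.005,"rx":0,"ry":0,"rz":0},{"tx":0,"ty":0,"tz":-0.005,"rx":0,"ry":0,"rz":0},{"tx":0,"ty":0,"tz":-0.005,"rx":0,"ry":0,"rz":0},{"tx":0,"ty":0,"tz":-0.01,"rx":0,"ry":0,"rz":0},{"tx":0,"ty":0,"tz":-0.02,"rx":0,"ry":0,"rz":0},{"tx":0,"ty":0,"tz":0,"rx":0,"ry":0,"rz":0},{"tx":0,"ty":0,"tz":0,"rx":0,"ry":0,"rz":0}]'
python3 - <<'E'
from h import *
import cv2
where()
for n in("side","top"):
    c=env.read_camera(n);a=c["pixels"][:,:,::-1]
    a=a[150:330,180:390] if n=="side" else a[130:280,210:410]
    cv2.imwrite(f"pics/{n}3.png",cv2.resize(a,None,fx=4 if n=="top" else 3.3,fy=4 if n=="top" else 3.3))
E
```

```text
time_s: 6.62
tool_pos: [0.4724, -0.027, 0.1517]
tool_rot: [180.0, 0.0, -4.2]
force: [0.4, 1.2, -0.3]
grip_width: 0.0006
t 6.625 disp xy mm [-55.1  -0.5] tip z mm 126.7 rot [ 1.7999e+02  2.0000e-02 -4.2300e+00] F [ 0.4  1.2 -0.3] grip 0.0005815104339816387
```

View pics/side3.png

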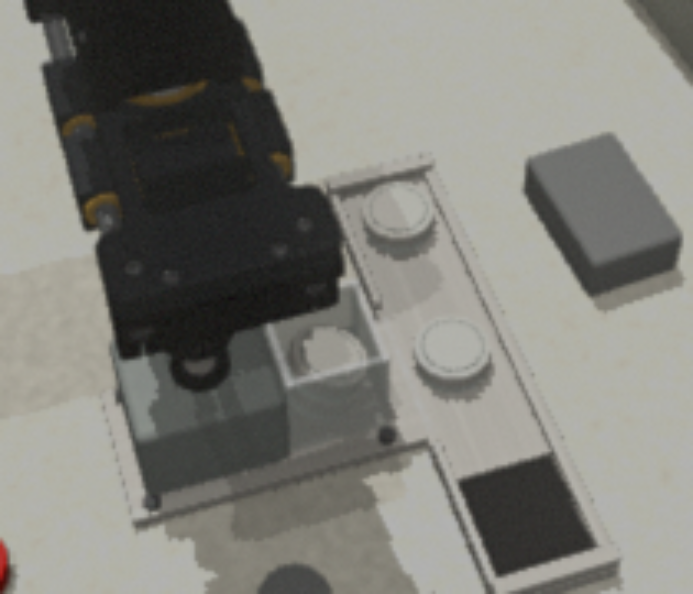

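View pics/top3.png

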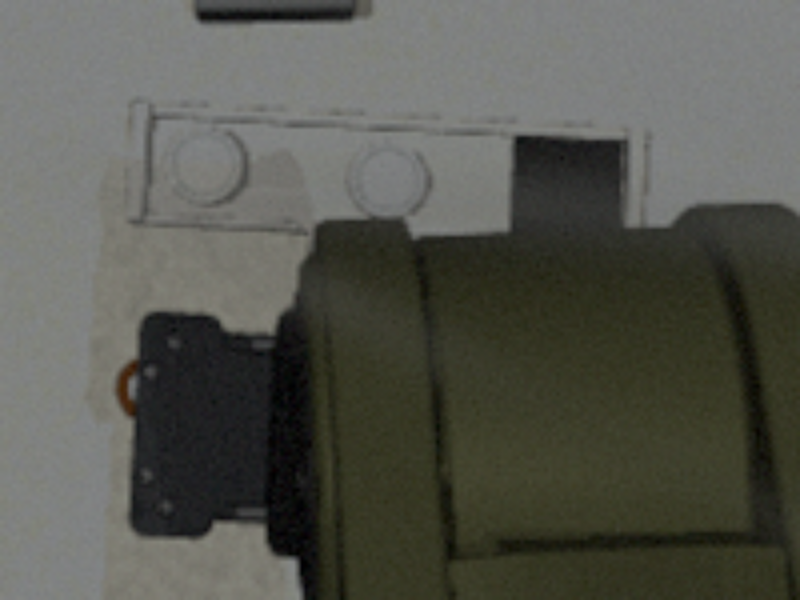

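The dish is at about (388,179) in the top crop and the parked dish at (209,166). The plunger ring is back up and the two remaining dishes have dropped in the magazine.

```bash
python3 - <<'E'
from h import *
c=env.read_camera("top");s=env.read_camera("side");d=np.load("disp.npy")
def D(p):
    v=p[:2]-d[:2];S,C=np.sin(d[2]),np.cos(d[2]);return (np.array([C*v[0]+S*v[1],-S*v[0]+C*v[1]])*1e3).round(1)
print("dish top",D(ray(c,(210+388/4-.4,130+179/4-.4),.022)),"side",D(ray(s,(180+453/3.3-.4,150+347/3.3-.4),.022)))
print("parked top",D(ray(c,(210+209/4-.4,130+166/4-.4),.022)),"side",D(ray(s,(180+400/3.3-.4,150+210/3.3-.4),.022)))
print("pad c side",D(ray(s,(180+538/3.3-.4,150+515/3.3-.4),.008)))
E
```

```text
dish top [61.   0.3] side [61.6 -2.9]
parked top [62.7 82.9] side [65.1 82. ]
pad c side [ 70. -88.]
```

```bash
python3 -m creep '[{"tx":0.02,"ty":-0.007,"tz":0,"rx":0,"ry":0,"rz":0},{"tx":0.02,"ty":-0.007,"tz":0,"rx":0,"ry":0,"rz":0},{"tx":0.02,"ty":-0.007,"tz":0,"rx":0,"ry":0,"rz":0},{"tx":0.02,"ty":-0.007,"tz":0,"rx":0,"ry":0,"rz":0},{"tx":0.02,"ty":-0.007,"tz":0,"rx":0,"ry":0,"rz":0},{"tx":0.018,"ty":-0.0065,"tz":0,"rx":0,"ry":0,"rz":0},{"tx":0,"ty":0,"tz":0.025,"rx":0,"ry":0,"rz":0},{"tx":0,"ty":0,"tz":0.025,"rx":0,"ry":0,"rz":0},{"tx":0,"ty":0,"tz":0.025,"rx":0,"ry":0,"rz":0},{"tx":0,"ty":0,"tz":0.012,"rx":0,"ry":0,"rz":0},{"tx":0,"ty":0,"tz":0,"rx":0,"ry":0,"rz":0},{"tx":0,"ty":0,"tz":0,"rx":0,"ry":0,"rz":0}]'
python3 - <<'E'
from h import *
import cv2
where()
for n in("side","wrist"):
    c=env.read_camera(n);a=c["pixels"][:,:,::-1]
    a=a[150:330,180:390] if n=="side" else a
    cv2.imwrite(f"pics/{n}4.png",cv2.resize(a,None,fx=1 if n=="wrist" else 3.3,fy=1 if n=="wrist" else 3.3))
E
```

```text
time_s: 8.32
tool_pos: [0.5941, 0.0059, 0.066]
tool_rot: [-180.0, -0.1, -4.2]
force: [0.3, 0.3, -0.2]
grip_width: 0.0009
t 8.325 disp xy mm [63.8 41.2] tip z mm 41.0 rot [-1.80e+02 -9.00e-02 -4.22e+00] F [ 0.3  0.3 -0.2] grip 0.0009095732589024868
```

View pics/side4.png

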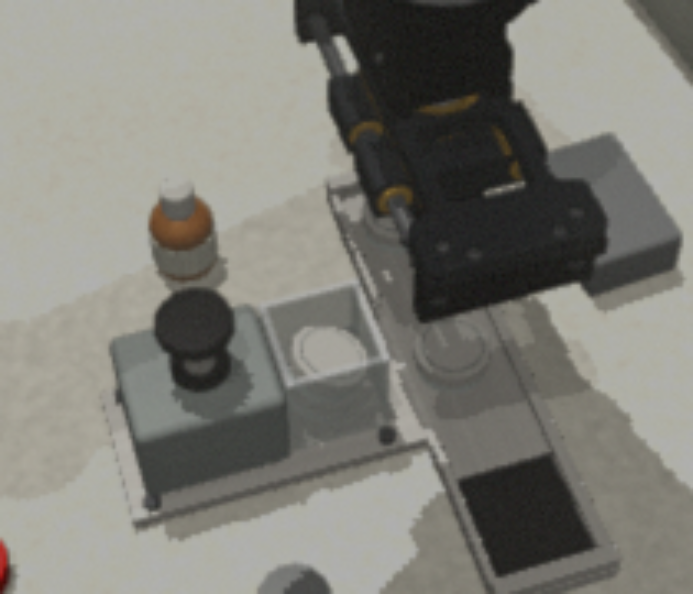

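View pics/wrist4.png

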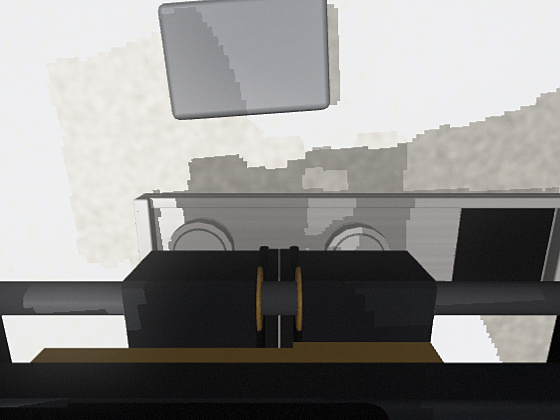

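The cap is fully up at about (195,315). In the wrist view the fingertips at about (280,280) sit midway between the parked dish (201,240) and the ejected one (358,240). I'll descend in steps.

```bash
python3 -m creep '[{"tx":0,"ty":0,"tz":0.008,"rx":0,"ry":0,"rz":0},{"tx":0,"ty":0,"tz":0.008,"rx":0,"ry":0,"rz":0},{"tx":0,"ty":0,"tz":0.006,"rx":0,"ry":0,"rz":0},{"tx":0,"ty":0,"tz":0.005,"rx":0,"ry":0,"rz":0},{"tx":0,"ty":0,"tz":0,"rx":0,"ry":0,"rz":0},{"tx":0,"ty":0,"tz":0,"rx":0,"ry":0,"rz":0}]'
python3 - <<'E'
from h import *
import cv2
where()
for n in("side","wrist"):
    c=env.read_camera(n);a=c["pixels"][:,:,::-1]
    a=a[150:330,180:390] if n=="side" else a
    cv2.imwrite(f"pics/{n}5.png",cv2.resize(a,None,fx=1 if n=="wrist" else 3.3,fy=1 if n=="wrist" else 3.3))
E
```

```text
time_s: 9.18
tool_pos: [0.5935, 0.0058, 0.0382]
tool_rot: [-180.0, -0.0, -4.2]
force: [-0.2, -0.7, 0.3]
grip_width: 0.0006
t 9.175 disp xy mm [63.3 41.1] tip z mm 13.2 rot [-1.80e+02 -2.00e-02 -4.22e+00] F [-0.2 -0.7  0.3] grip 0.000620667539365661
```

View pics/wrist5.png

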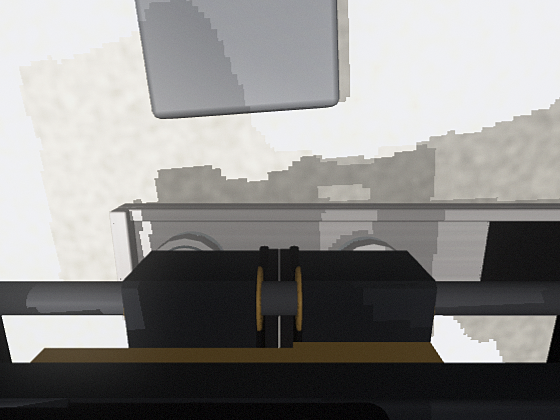

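No contact forces, so the descent is clear. I'll push along -y at 40 mm/s, most of the way, then look.

```bash
python3 -m creep '[{"tx":0,"ty":0.005,"tz":0,"rx":0,"ry":0,"rz":0},{"tx":0,"ty":0.005,"tz":0,"rx":0,"ry":0,"rz":0},{"tx":0,"ty":0.005,"tz":0,"rx":0,"ry":0,"rz":0},{"tx":0,"ty":0.005,"tz":0,"rx":0,"ry":0,"rz":0},{"tx":0,"ty":0.005,"tz":0,"rx":0,"ry":0,"rz":0},{"tx":0,"ty":0.005,"tz":0,"rx":0,"ry":0,"rz":0},{"tx":0,"ty":0.005,"tz":0,"rx":0,"ry":0,"rz":0},{"tx":0,"ty":0.005,"tz":0,"rx":0,"ry":0,"rz":0},{"tx":0,"ty":0.005,"tz":0,"rx":0,"ry":0,"rz":0},{"tx":0,"ty":0.005,"tz":0,"rx":0,"ry":0,"rz":0},{"tx":0,"ty":0.004,"tz":0,"rx":0,"ry":0,"rz":0},{"tx":0,"ty":0.003,"tz":0,"rx":0,"ry":0,"rz":0},{"tx":0,"ty":0.002,"tz":0,"rx":0,"ry":0,"rz":0},{"tx":0,"ty":0,"tz":0,"rx":0,"ry":0,"rz":0}]'
python3 - <<'E'
from h import *
import cv2
where()
for n in("side","wrist"):
    c=env.read_camera(n);a=c["pixels"][:,:,::-1]
    a=a[150:330,180:390] if n=="side" else a
    cv2.imwrite(f"pics/{n}6.png",cv2.resize(a,None,fx=1 if n=="wrist" else 3.3,fy=1 if n=="wrist" else 3.3))
E
```

```text
time_s: 11.02
tool_pos: [0.589, -0.0533, 0.038]
tool_rot: [180.0, 0.0, -4.2]
force: [0.5, -0.6, -0.1]
grip_width: 0.0005
t 11.025 disp xy mm [ 63.1 -18.2] tip z mm 13.0 rot [179.98   0.    -4.24] F [ 0.5 -0.6 -0.1] grip 0.0005268382289389527
```

View pics/side6.png

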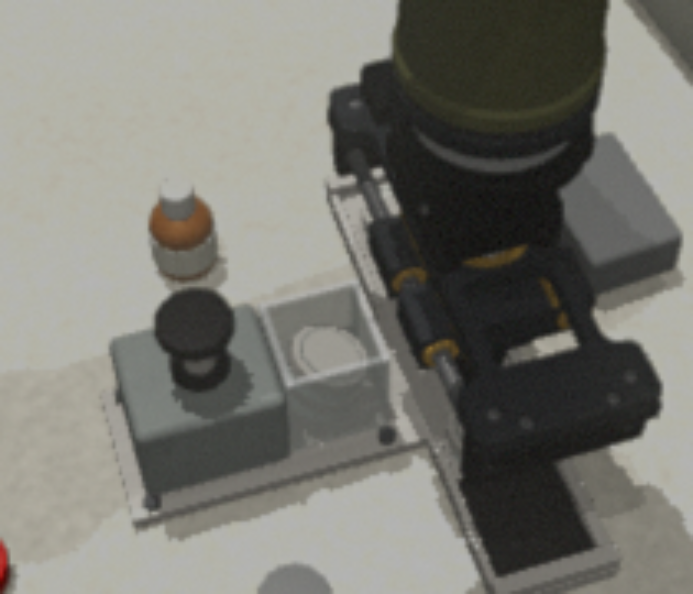

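View pics/wrist6.png

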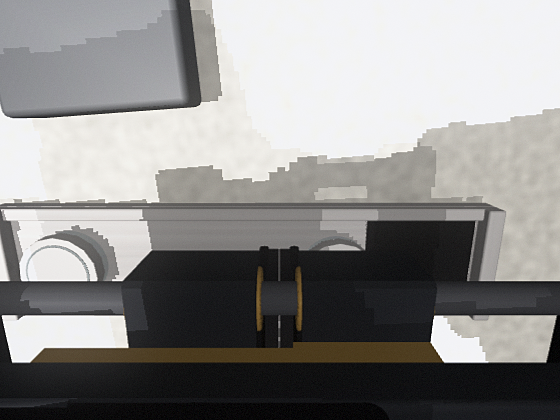

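The dish's far edge shows at column 336 and the tips at 279, so it leads the TCP by about 27 mm. Another 40 mm of push is needed.

```bash
python3 -m creep '[{"tx":0,"ty":0.004,"tz":0,"rx":0,"ry":0,"rz":0},{"tx":0,"ty":0.005,"tz":0,"rx":0,"ry":0,"rz":0},{"tx":0,"ty":0.005,"tz":0,"rx":0,"ry":0,"rz":0},{"tx":0,"ty":0.005,"tz":0,"rx":0,"ry":0,"rz":0},{"tx":0,"ty":0.005,"tz":0,"rx":0,"ry":0,"rz":0},{"tx":0,"ty":0.005,"tz":0,"rx":0,"ry":0,"rz":0},{"tx":0,"ty":0.004,"tz":0,"rx":0,"ry":0,"rz":0},{"tx":0,"ty":0.003,"tz":0,"rx":0,"ry":0,"rz":0},{"tx":0,"ty":0.002,"tz":0,"rx":0,"ry":0,"rz":0},{"tx":0,"ty":0.002,"tz":0,"rx":0,"ry":0,"rz":0},{"tx":0,"ty":0,"tz":0,"rx":0,"ry":0,"rz":0},{"tx":0,"ty":0,"tz":0,"rx":0,"ry":0,"rz":0}]'
python3 - <<'E'
from h import *
import cv2
where()
c=env.read_camera("wrist");cv2.imwrite("pics/wrist7.png",c["pixels"][:,:,::-1])
E
```

```text
time_s: 12.62
tool_pos: [0.586, -0.0929, 0.038]
tool_rot: [180.0, 0.0, -4.2]
force: [-0.3, 0.6, 0.3]
grip_width: 0.0006
t 12.625 disp xy mm [ 63.1 -57.9] tip z mm 13.0 rot [180.     0.    -4.22] F [-0.3  0.6  0.3] grip 0.0006029212303464219
```

View pics/wrist7.png

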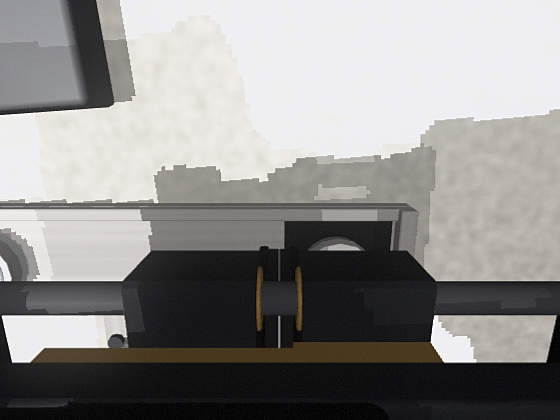

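The dish apex is at column 338 and the pad spans 285 to 392, so it is centred. I'll back off, then go up and clear the view.

```bash
python3 -m creep '[{"tx":0,"ty":-0.003,"tz":0,"rx":0,"ry":0,"rz":0},{"tx":0,"ty":-0.004,"tz":0,"rx":0,"ry":0,"rz":0},{"tx":0,"ty":-0.005,"tz":0,"rx":0,"ry":0,"rz":0},{"tx":0,"ty":0,"tz":-0.01,"rx":0,"ry":0,"rz":0},{"tx":0,"ty":0,"tz":-0.02,"rx":0,"ry":0,"rz":0},{"tx":0,"ty":0,"tz":-0.03,"rx":0,"ry":0,"rz":0},{"tx":0,"ty":0,"tz":-0.03,"rx":0,"ry":0,"rz":0},{"tx":0,"ty":0,"tz":-0.03,"rx":0,"ry":0,"rz":0},{"tx":0,"ty":0,"tz":-0.03,"rx":0,"ry":0,"rz":0},{"tx":0,"ty":0.03,"tz":-0.01,"rx":0,"ry":0,"rz":0},{"tx":0,"ty":0.04,"tz":0,"rx":0,"ry":0,"rz":0},{"tx":0,"ty":0.04,"tz":0,"rx":0,"ry":0,"rz":0},{"tx":0,"ty":0.04,"tz":0,"rx":0,"ry":0,"rz":0},{"tx":0,"ty":0.04,"tz":0,"rx":0,"ry":0,"rz":0},{"tx":0,"ty":0.04,"tz":0,"rx":0,"ry":0,"rz":0},{"tx":0,"ty":0.03,"tz":0,"rx":0,"ry":0,"rz":0},{"tx":0,"ty":0,"tz":0,"rx":0,"ry":0,"rz":0},{"tx":0,"ty":0,"tz":0,"rx":0,"ry":0,"rz":0}]'
python3 - <<'E'
from h import *
import cv2
where()
for n in("side","top"):
    c=env.read_camera(n);a=c["pixels"][:,:,::-1]
    a=a[150:330,180:390] if n=="side" else a[130:280,210:410]
    cv2.imwrite(f"pics/{n}8.png",cv2.resize(a,None,fx=4 if n=="top" else 3.3,fy=4 if n=="top" else 3.3))
E
```

```text
time_s: 14.92
tool_pos: [0.5683, -0.3391, 0.1991]
tool_rot: [-180.0, -0.1, -4.2]
force: [0.4, 0.2, -0.3]
grip_width: 0.0004
t 14.925 disp xy mm [  63.5 -304.8] tip z mm 174.1 rot [-1.7997e+02 -7.0000e-02 -4.1800e+00] F [ 0.4  0.2 -0.3] grip 0.0004131210042043982
```

View pics/side8.png

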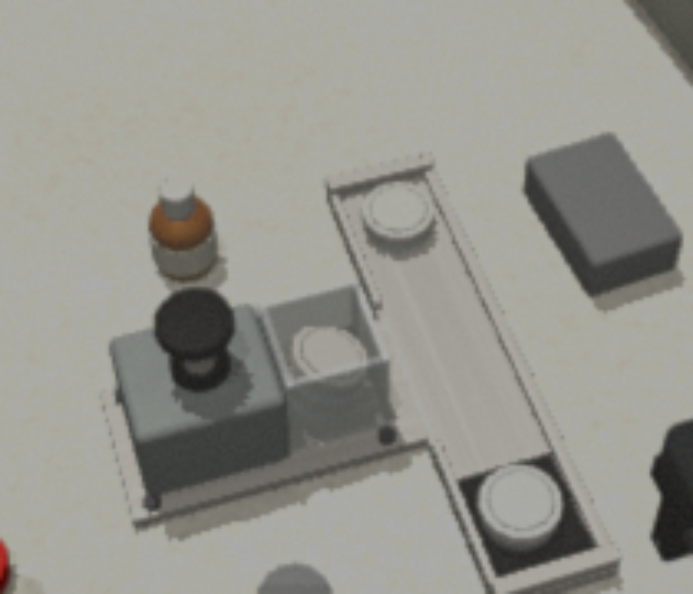

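View pics/top8.png

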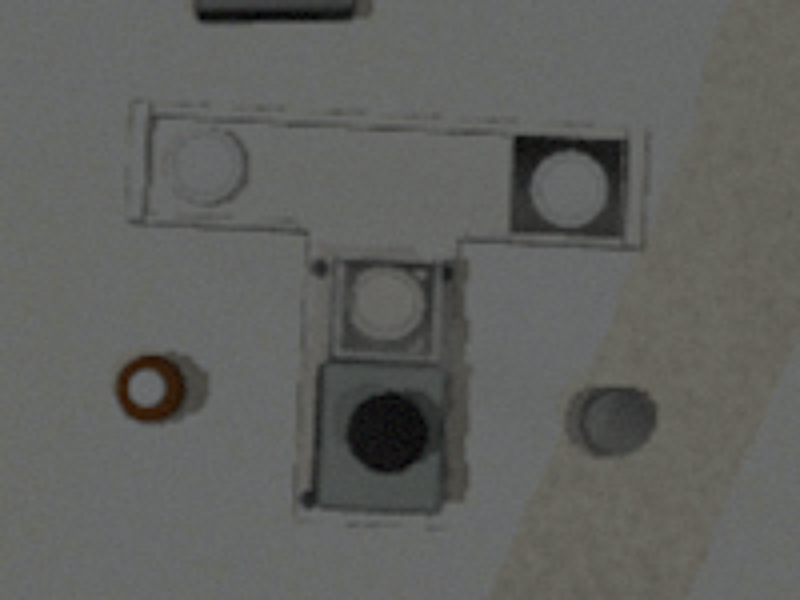

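The dish at (570,188) is centred on the pad (570,186) in the top view. The parked dish, magazine stack, jar, bottle and box are where they were, and the plunger is up. I'll hand in.

```bash
python3 - <<'E'
from cell import env
print(env.sign_off())
E
```

```text
the job is handed in; nothing more can be done
None
```

I pressed the plunger once to its stop and let it up, and one dish came out onto the tray. I then pushed that dish along the tray with the closed fingertips onto the dark pad, and handed the job in. The arm finished at about 15 s of the 43 s allowed, and sign-off gives no verdict.

- **Press:** the force rose to 15 N, with the tips at 68.3 mm.
- **Dish on the pad:** in the last top picture the dish is centred on the pad at pixel (570,188) against (570,186), about 1 mm apart. It looks flat in the side picture.
- **Everything else:** the plunger cap is up, two dishes remain in the magazine, and the parked dish, bottle and box look unmoved. So does the jar, which only the top picture shows whole. The arm is clear of everything.
- **Checks that disagreed:** the side and top cameras differed by a few millimetres. For the pad centre, the side view gave x 70, y -88 mm, where the stated position is x 64, y -85 mm. That is coarser than the 2 mm calibration but still inside the 12 mm tolerance.
- **Refused call:** the first move call was rejected because its rows left out some numbers. Nothing moved.

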